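# Pre-warm a stone blank over the hot plate

### The arm

A 7-joint arm with a two-finger parallel gripper is mounted at the origin on the work surface. World frame = base frame: x ahead of the robot, y to its left, z up, the work surface at z = 0. Lengths are in m, angles in rad, forces in N, time in s.
With the tool pointing down it reaches from about 0.425 to 0.875 m from the base axis. Payload 4.7 kg.
Tool frame: the origin (TCP) lies midway between the tips of the shut fingers; the grasp point (between the pads) lies 19 mm behind it; z points along the fingers, y is the direction in which the jaws open and shut (so a half turn about z gives the same grasp; the last joint's range is limited). The gripper opens to 87 mm and grips with 3 to 60 N. Pads are 19 mm wide; open, the fingers measure 117 mm over their backs; the gripper's body (75 mm by 190 mm) begins 51 mm behind the grasp point.
Start: joints at [-1.262, 0.321, -0.07, 1.45, 0.023, 1.371, -0.057], TCP at [0.189, 0.622, 0.223] pointing down, gripper open.
Joint ranges: [-2.86, 2.86], [-0.3, 2.09], [-1.38, 1.24], [0.06, 2.45], [-1.56, 4.7], [0.09, 2.05], [-2.69, 2.69]. Speed limits (rad/s): [2.57, 2.57, 3.14, 3.14, 3.14, 3.14, 3.14].

### API

Orientations are given as a rotation vector (axis times angle).
In Python, from bench import get_state, eyes, job gives the robot as it stands. The module is installed in compiled form; this text tells all that it offers.
- The arm moves only by the shell command python3 -m jog 'ROWS' [FORCE]. ROWS is JSON, a list that holds one entry, the list of rows, each a list of 5 numbers: the opening, from 0 (shut) to 1 (fully open), then the shift along the tool's x, y, z in units of 40 mm (1.0 is 40 mm), then the turn about the tool's z in units of 5 degrees (1.0 is 5 degrees). In form: [[[jaw, dx, dy, dz, turn], ...]]. A call has 1 to 10 rows; each row shifts and turns the commanded pose from where the row before left it, along the tool's axes as they then stand; what a row does not reach is not made up. A row lasts 1/8 s, in which the tool goes at most 62.5 mm and 10.7 degrees, less where a joint would pass 70% of its speed; a pose out of reach is approached as far as the arm can. A call is refused whole if a number of a shift passes 1 or a number of a turn 1, either way. A call with a gripper value outside its range is refused whole. The fingers move at their own pace and stop on an object; FORCE is the grip in N (left out, the last holds). Time passes only in rows, so rows that do not move let the fingers close. It gives the time, the measured TCP pose, the force and the opening at its end, in the units of the state.
- get_state(): the state, without advancing time (a new reading comes with each control period).
- eyes.get_image(name): name is "side" or "top" or "wrist"; returns (picture, depth): 420x560x3 uint8, red, green, blue; 420x560 float32, m along the optical axis (not along the pixel's ray), 0 where there is no reading.
- eyes.camera_params(name): a dict with "camera_matrix" (3x3 intrinsics, pixels), "k1" (the pictures are not rectified: a ray, as slopes to the right and down, at radius r is drawn at 1 + k1 r^2 times it, then the intrinsics apply), "pose" (4x4, takes a point from camera to world coordinates); the wrist camera has in their place "mount" (4x4, takes a point from camera to tool coordinates, whose origin is the TCP and whose axes are the flange's). Camera axes: x right, y down, z forward; pixel columns grow to the right and rows downward; lengths in m; the calibration is good to about 2 mm. A picture is of the moment at which its call begins: read the wrist's pose just before it. camera_params takes no time and is no camera call.
- job.close_job(): hands the job in, once; it reports no verdict.
The state is a dict: "time": time; "joint_positions": joint angles; "qd": joint speeds; "joint_torque": joint torques, N m; "position": TCP position; "tool_rot": TCP orientation; "ft_force": force on the tool from outside, world axes, zero at the start; "torque": the same for the moment, N m; "grip_width": opening from 0.0 (shut) to 1.0 (fully open).
Only numpy, scipy, OpenCV 4.12 (cv2) and the standard library are available. Lean on these libraries where they do the work, as an engineer would, in place of code of your own. Each camera call takes 0.05 s, during which the arm holds its last target. There are 200 camera calls.

### The job

Slide the slim square stone blank down into the square pocket of the metal sleeve until it sits on the bottom, then take the loaded sleeve, lift it up over the warmer's guard and hold it about 1 cm above the square warming block: upright, centred, its square foot lined up with the block. Do not let sleeve, stone or robot touch the warmer or its blocks at any time (hot metal would crack the stone), and leave the other things on the bench where they are. Finish while still gripping the sleeve in that hovering position; do not set it down or let go.

Things in the scene. Friction and masses are not known exactly. Their poses are not given: they have to be found in the camera images.
- stone: the stone blank to be warmed: slim square bar of white stone, 20 x 20 mm and 60 mm tall, about 60 g, standing on end on the bench among two other blanks. Origin at the centre of its underside, z up along its length, x and y square to its side faces (all four sides alike).
- sleeve: the metal sleeve, plain aluminium, 180 g, loose on the bench: a square cup 34 x 34 mm outside on a square foot 46 x 46 x 8 mm; 50 mm tall in all, open at the top. Pocket 23 x 23 mm, 40 mm deep, small lead-in at the mouth; the seated stone stands 20 mm out of it (top 70 mm above the foot's underside). Origin: centre of the foot's underside, z up, x and y square to its sides.
- pocket_floor (a point): centre of the pocket's floor in the sleeve, 10 mm above the foot's underside; axes as the sleeve's
- sleeve_mouth (a point): centre of the sleeve's open mouth, 50 mm above the foot's underside; axes as the sleeve's
- warmer: the warmer, a fixed low hot plate 240 mm long (its x) by 160 mm wide (its y), top plate 50 mm above the bench, with an upright sheet-steel guard along its whole -y side (4 mm thick, 84 mm from the centre line, top edge 105 mm above the bench). Origin at the centre of its underside, z up. Two blocks sit on it side by side along its x, either way round.
- square_block: the square warming block: plain steel, 46 x 46 mm, 25 mm tall, fixed on the warmer's plate. Origin at the centre of its underside (50 mm above the bench), x and y square to its sides, z up.
- block_top (a point): centre of the square block's top face, 75 mm above the bench; axes as the block's
- round_block: the other block: a plain steel disc, 52 mm diameter, 25 mm tall, fixed on the warmer's plate; not the target. Origin at the centre of its underside.
- thick_stone: another blank, to be left alone: square stone 34 x 34 x 60 mm, standing, too thick for the pocket. Origin at the centre of its underside.
- round_stone: another blank, to be left alone: round stone rod 26 mm diameter, 60 mm tall, standing. Origin at the centre of its underside.
- hone: bystander: honing stone 120 (x) x 35 x 20 mm lying flat. Origin at the centre of its underside.
- jar: bystander: jar 60 mm diameter, 75 mm tall with its cap. Origin at the centre of its underside.
- brush: bystander: brush about 200 mm long lying on the bench along its x, handle to -x.
- lap: bystander: grinding disc 100 mm diameter, 6 mm thick, lying flat. Origin at the centre of its underside.
- offcut: bystander: stone offcut 60 x 40 x 22 mm. Origin at the centre of its underside.
Not all that is in view belongs to the job. Leave any yellow look-alike of the stone alone. What is shaped like the sleeve but black is not meant.

How it is judged:
On the way, in this order (a step that is already met when the one before it is completed fails the run):
1. the slim square stone sits on the bottom of the sleeve's pocket (z of stone in the frame of pocket_floor between -0.004 and 0.004 m and distance between stone and pocket_floor below 0.006 m and angle between the z axis of stone and the z axis of sleeve, either way round below 0.08 rad), for 0.2 s.
2. the sleeve with the stone in it is lifted higher than the guard's top edge (underside of its foot above 105 mm) (all of step 1 and height (world z) of sleeve above 0.105 m), for 0.1 s.
At the end, for the whole second after the job is handed in: Stone on the pocket floor (within 4 mm); gripper holding the sleeve (over 2 N) at rest, its foot 3 to 18 mm above the square block, centred within 9 mm, sides parallel within 8 degrees, upright within 6 degrees, touching neither warmer nor blocks (all of step 1 and z of sleeve in the frame of block_top between 0.003 and 0.018 m and horizontal distance between sleeve and block_top below 0.009 m and (angle between the x axis of sleeve and the x axis of square_block, either way round below 0.14 rad or angle between the x axis of sleeve and the y axis of square_block, either way round below 0.14 rad) and angle between sleeve's own z axis and vertical below 0.1 rad and linear speed of sleeve below 0.02 m/s and contact force between the fingers and sleeve above 2 N and contact force between sleeve and warmer below 0.2 N and contact force between sleeve and square_block below 0.2 N and contact force between sleeve and round_block below 0.2 N); the arm keeps its last pose, push and grip.
It fails at once if another thing on the bench is knocked or moved by more than 20 mm (distance of any of thick_stone, round_stone, hone, jar, brush, lap, offcut from where it was at the start of the episode above 0.02 m).
It fails at once if the sleeve or the stone touches the warmer, its guard or its blocks (contact force between any of sleeve, stone and warmer above 0.5 N or contact force between any of sleeve, stone and square_block above 0.5 N or contact force between any of sleeve, stone and round_block above 0.5 N).
It fails at once if the robot touches the warmer, its guard or its blocks (contact force between any of the arm, the fingers and warmer above 0.5 N or contact force between any of the arm, the fingers and square_block above 0.5 N or contact force between any of the arm, the fingers and round_block above 0.5 N).
It also fails if it takes over 61 s, if anything falls off the work surface, if the arm or the gripper's body presses on something with over 40 N, if the wrist force passes 120 N, or if a joint passes its speed limit or range.

## Working session

There is one attempt and no reset: what is moved stays moved. The work goes in short steps, Python scripts to look and compute and a shell command to move; the robot and the scene stay as the last step left them, time stands still between calls to the robot, and variables do not carry over. Pictures are saved under pics/ and viewed, about 8 in all and at most 12, crops included, and the job is handed in when it is done.

```bash
mkdir -p pics; cat > h.py <<'E'
import numpy as np, cv2
from scipy.spatial.transform import Rotation as R
from bench import get_state, eyes, job
def cam(name):
    s=get_state(); img,d=eyes.get_image(name); p=eyes.camera_params(name)
    if name=="wrist":
        T=np.eye(4);T[:3,:3]=R.from_rotvec(s["tool_rot"]).as_matrix();T[:3,3]=s["position"]
        T=T@np.array(p["mount"])
    else: T=np.array(p["pose"])
    return img,d,np.array(p["camera_matrix"]),p["k1"],T
def cloud(c):
    img,d,K,k1,T=c
    h,w=d.shape; v,u=np.mgrid[:h,:w].astype(np.float32)
    pts=np.stack([u.ravel(),v.ravel()],1)[:,None]
    n=cv2.undistortPoints(pts,K,np.array([k1,0,0,0,0.]))[:,0].reshape(h,w,2)
    P=np.dstack([n*d[...,None],d])@T[:3,:3].T+T[:3,3]
    P[d<=0]=np.nan
    return P
def save(n,img,s=1): cv2.imwrite(f"pics/{n}.png",cv2.resize(img[...,::-1],None,fx=s,fy=s))
E
python3 - <<'E'
from h import *
for n in("top","side"):
    c=cam(n);P=cloud(c);save(n,c[0],1.4 if n=="top" else 1);np.savez(f"{n}.npz",img=c[0],P=P,K=c[2],k1=c[3],T=c[4])
    print(n,c[4].round(3).tolist())
s=get_state();print(s)
E
```

```text
top [[-0.014, -0.994, 0.104, 0.481], [-0.999, 0.018, 0.039, -0.086], [-0.041, -0.104, -0.994, 1.078], [0.0, 0.0, 0.0, 1.0]]
side [[0.957, -0.178, 0.231, 0.287], [-0.291, -0.585, 0.757, -0.985], [0.0, -0.791, -0.612, 0.808], [0.0, 0.0, 0.0, 1.0]]
{'time': 0.1, 'joint_positions': array([-1.26190223,  0.32179915, -0.07008575,  1.45155203,  0.0226214 ,
        1.3707971 , -0.05687386]), 'qd': array([-0.00084547, -0.00106236,  0.00024619, -0.00320428,  0.00098275,
        0.00132154,  0.00202377]), 'joint_torque': array([-5.65446353e-04, -4.92572773e+01, -4.06015199e-01, -3.13400602e+01,
       -6.42484473e-02,  3.94721248e-02,  9.30180408e-05]), 'position': array([0.18876196, 0.62146969, 0.22153873]), 'tool_rot': array([-4.61272733e-01, -3.10739407e+00,  2.76848330e-03]), 'ft_force': array([ 1.23010663,  0.00794014, -0.43066149]), 'torque': array([-0.03517408,  0.00223579, -0.05301517]), 'grip_width': 1.004656591744084}
```

View pics/top.png

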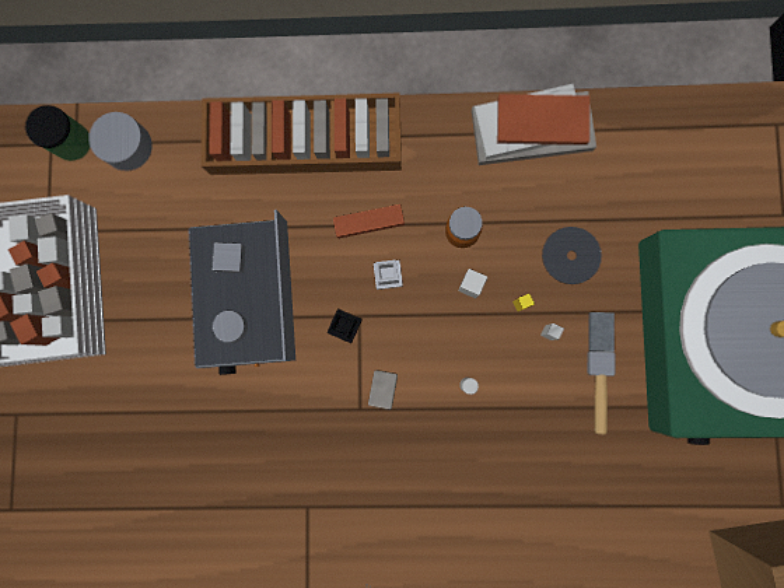

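View pics/side.png

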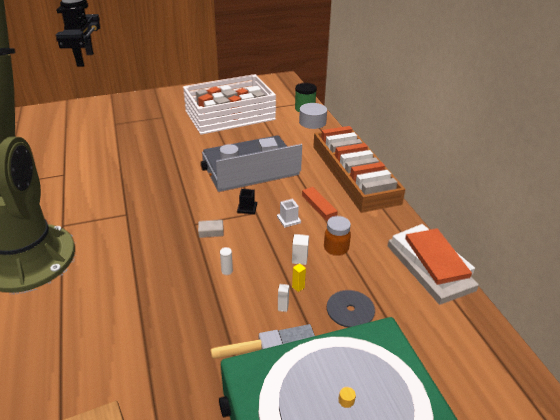

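Candidates (pixels in the 1.4x top view):
- **Slim stone:** white at (552,331). Look-alikes are the yellow one at (524,302), the thick one at (473,282) and the round one at (470,386).
- **Sleeve:** aluminium at (388,274). The black one at (345,326) is a decoy.
- **Warmer:** square block at (227,257), round block at (228,326), guard on the right-hand side at column ~285.

Next I'll measure these.

```bash
python3 - <<'E'
from h import *
D=np.load("top.npz");P=D["P"];img=D["img"]
def m(n,u,v,r,z0,z1):
    u,v=int(u/1.4),int(v/1.4);Q=P[v-r:v+r,u-r:u+r].reshape(-1,3)
    Q=Q[(Q[:,2]>z0)&(Q[:,2]<z1)]
    rc=cv2.minAreaRect((Q[:,:2]*1000).astype(np.float32))
    print(n,len(Q),"c",np.round(rc[0],1),"size",np.round(rc[1],1),"ang",round(rc[2],1),"zmed",np.median(Q[:,2]).round(4),"mean",Q[:,:2].mean(0).round(4))
m("slim",552,331,13,.05,.07)
m("yellow",524,302,12,.03,.08)
m("thick",473,282,16,.05,.07)
m("round",470,386,14,.05,.07)
m("sleeve top",388,274,18,.042,.06)
m("sleeve foot",388,274,18,.004,.06)
m("black",345,326,18,.004,.06)
m("sqblock",227,257,22,.068,.085)
m("rblock",228,326,22,.068,.085)
m("guard",285,288,70,.095,.12)
m("jar",465,226,20,.06,.09)
a=img[int(240/1.4):int(410/1.4),int(320/1.4):int(600/1.4)]
save("crop1",a,4)
E
```

```text
slim 84 c [ 525.4 -312. ] size [20.  19.7] ang 65.3 zmed 0.059 mean [ 0.5254 -0.3116]
yellow 97 c [ 574.5 -267.5] size [19.7 20.3] ang 22.5 zmed 0.0587 mean [ 0.5736 -0.2655]
thick 228 c [ 607.5 -184.6] size [33.8 34. ] ang 65.0 zmed 0.0593 mean [ 0.6072 -0.1844]
round 106 c [ 440.1 -173.5] size [24.4 24. ] ang 62.9 zmed 0.0594 mean [ 0.44   -0.1736]
sleeve top 126 c [629.4 -42.6] size [34.2 33.8] ang 6.4 zmed 0.0494 mean [ 0.63   -0.0424]
sleeve foot 381 c [631.6 -43.2] size [77.7 83.2] ang 89.0 zmed 0.0114 mean [ 0.6277 -0.0433]
black 383 c [543.4  34.9] size [79.8 83.5] ang 87.4 zmed 0.0112 mean [0.541  0.0318]
sqblock 409 c [654.5 217.2] size [47.1 46.4] ang 86.0 zmed 0.0747 mean [0.6538 0.2167]
rblock 412 c [541.1 213.8] size [50.6 49.9] ang 13.9 zmed 0.0747 mean [0.5407 0.2128]
guard 288 c [603.5 123.9] size [238.4   4.9] ang 3.6 zmed 0.104 mean [0.6029 0.1234]
jar 433 c [ 701.8 -172.3] size [50.3 51.4] ang 89.8 zmed 0.0744 mean [ 0.7016 -0.1722]
```

View pics/crop1.png

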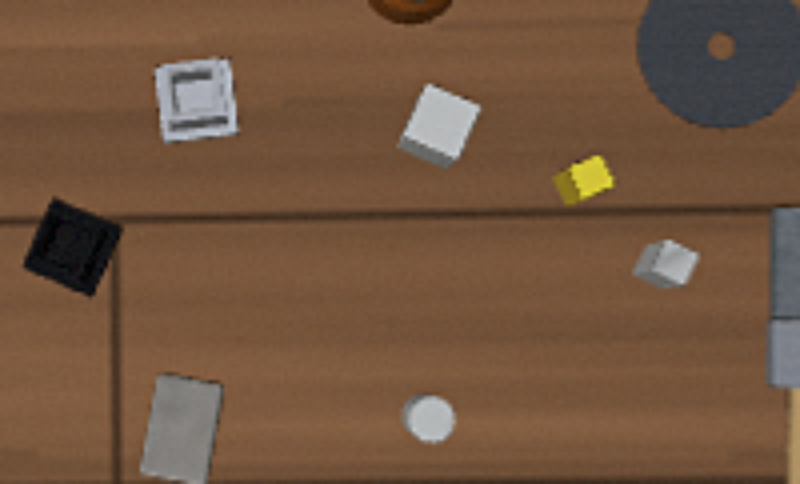

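The close crop shows the white slim blank at (667,263), clearly apart from the yellow one at (585,180). The sizes and heights match what was given, so I'll turn the tool and sweep over towards the stone.

```bash
cat >> h.py <<'E'
def go(x,y,z,yaw=None):
    """print shift (units, current tool axes) to a TCP target and turn units for jaw(y)-axis yaw in deg (mod 180)"""
    s=get_state();M=R.from_rotvec(s["tool_rot"]).as_matrix()
    d=M.T@(np.array([x,y,z])-s["position"])/.04
    cy=np.degrees(np.arctan2(M[1,1],M[0,1]))
    t=None if yaw is None else round(-(((yaw-cy+90)%180)-90)/5,2)
    print("t",round(s["time"],2),"pos",s["position"].round(4),"jawyaw",round(cy,1),"tilt",round(np.degrees(np.arccos(-M[2,2])),2),"w",round(s["grip_width"],3),"q7",round(s["joint_positions"][6],2),"F",s["ft_force"].round(1),"| units",d.round(2),"turn",t)
E
python3 -m jog '[[[1,0,0,0,1],[1,0,0,0,1],[1,0,0,0,1],[1,0,0,0,1],[1,0,0,0,1],[1,0,0,0,1],[1,0,0,0,1],[1,0,0,0,1],[1,0,0,0,1],[1,0,0,0,1]]]' >/dev/null
python3 -m jog '[[[1,0,0,0,1],[1,0,0,0,1],[1,0,0,0,1],[1,0,0,0,1],[1,0,0,0,1],[1,0,0,0,1],[1,0,0,0,1],[1,0,0,0,1],[1,0,0,0,1],[1,0,0,0,0.4]]]'
python3 -m jog '[[[1,-0.4,1,0,0],[1,-0.4,1,0,0],[1,-0.4,1,0,0],[1,-0.4,1,0,0],[1,-0.4,1,0,0],[1,-0.4,1,0,0],[1,-0.4,1,0,0],[1,-0.4,1,0,0],[1,-0.4,1,0,0],[1,-0.4,1,0,0]]]'
python3 -c "
from h import *
go(.52,0,.22);go(.515,-.29,.22,-24.7)"
```

```text
time: 2.6
position: [0.1888, 0.6217, 0.222]
tool_rot: [2.633, 1.712, -0.001]
ft_force: [-0.4, 0.4, 0.1]
grip_width: 1.0
time: 3.85
position: [0.4905, 0.3126, 0.2225]
tool_rot: [-2.632, -1.715, -0.0]
ft_force: [0.7, 0.3, -0.1]
grip_width: 0.999
t 3.85 pos [0.4905 0.3126 0.2225] jawyaw -23.8 tilt 0.01 w 0.999 q7 -0.97 F [ 0.7  0.3 -0.1] | units [-6.85  3.83  0.06] turn None
t 3.85 pos [0.4905 0.3126 0.2225] jawyaw -23.8 tilt 0.01 w 0.999 q7 -0.97 F [ 0.7  0.3 -0.1] | units [-13.53   6.65   0.06] turn 0.17
```

```bash
python3 -m jog '[[[1,-1,0.5,0,0.2],[1,-1,0.5,0,0],[1,-1,0.5,0,0],[1,-1,0.5,0,0],[1,-1,0.5,0,0],[1,-1,0.5,0,0],[1,-1,0.5,0,0],[1,-1,0.5,0,0],[1,-1,0.5,0,0],[1,-1,0.5,0,0]]]' >/dev/null
python3 -m jog '[[[1,-1,0.5,0,0],[1,-1,0.5,0,0],[1,-1,0.4,0,0],[1,-0.5,0.2,0,0],[1,0,0,0,0],[1,0,0,0,0]]]'
python3 - <<'E'
from h import *
c=cam("wrist");P=cloud(c);save("w1",c[0]);np.savez("w1.npz",P=P,img=c[0])
p=eyes.camera_params("wrist");print(np.round(p["mount"],3).tolist())
d=np.hypot(P[...,0]-.5254,P[...,1]+.312)
m=(d<.025)&(P[...,2]>.052)&(P[...,2]<.068);Q=P[m]
rc=cv2.minAreaRect((Q[:,:2]*1000).astype(np.float32));print(len(Q),rc,np.median(Q[:,2]),Q.mean(0))
m=(d<.025)&(P[...,2]>.02)&(P[...,2]<.068);v,u=np.nonzero(m);print(u.min(),u.max(),v.min(),v.max())
go(rc[0][0]/1e3,rc[0][1]/1e3,.12,rc[2])
E
```

```text
time: 5.85
position: [0.5031, -0.2859, 0.2223]
tool_rot: [-2.646, -1.692, -0.001]
ft_force: [-0.2, 0.4, 0.5]
grip_width: 1.0
[[-0.0, -0.965, -0.263, 0.073], [1.0, -0.0, -0.0, -0.001], [0.0, -0.263, 0.965, -0.163], [0.0, 0.0, 0.0, 1.0]]
408 ((523.8998413085938, -313.1277770996094), (20.235950469970703, 20.083284378051758), 62.364715576171875) 0.0604233807982997 [ 0.52409104 -0.31221103  0.06006064]
293 315 192 219
t 5.9 pos [ 0.5033 -0.2855  0.2223] jawyaw -24.8 tilt 0.07 w 0.999 q7 0.2 F [-0.4  0.2  0.6] | units [-0.41  0.76  2.56] turn -17.42
```

View pics/w1.png

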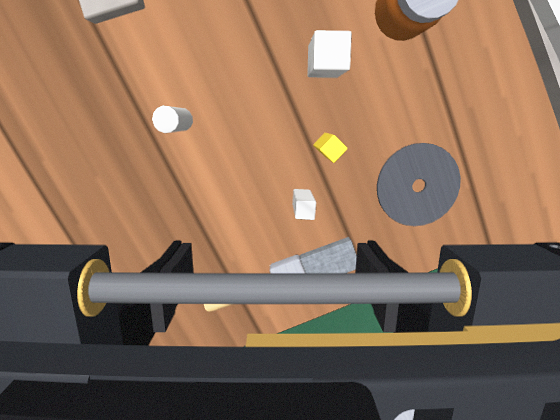

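The stone is at (305,205) in the wrist view and agrees with the top view within 2 mm. I'm moving in and gripping it high, with the tips 44 mm above the bench so they'll clear the sleeve mouth.

```bash
python3 -m jog '[[[0.7,-0.39,0.76,0,0],[0.7,0,0,0,0.4],[0.7,0,0,1,0],[0.7,0,0,1,0],[0.7,0,0,1,0],[0.7,0,0,1,0],[0.7,0,0,0.46,0],[0.7,0,0,0,0],[0.7,0,0,0,0]]]'
python3 -m jog '[[[0,0,0,0,0],[0,0,0,0,0],[0,0,0,0,0],[0,0,0,0,0],[0,0,0,0,0],[0,0,0,0,0],[0,0,0,0,0],[0,0,0,0,0]]]' 15
python3 -c "
from h import *
go(.5245,-.3125,.044,-26.8)"
```

```text
time: 7.02
position: [0.5249, -0.3146, 0.0459]
tool_rot: [2.675, 1.643, 0.003]
ft_force: [-0.7, -0.4, 0.5]
grip_width: 0.7
time: 8.02
position: [0.5238, -0.3141, 0.0441]
tool_rot: [-2.677, -1.644, -0.0]
ft_force: [0.4, 0.0, -0.6]
grip_width: 0.232
t 8.03 pos [ 0.5238 -0.3141  0.0441] jawyaw -26.9 tilt 0.0 w 0.232 q7 0.35 F [ 0.4  0.  -0.6] | units [ 0.04 -0.    0.  ] turn -0.02
```

```bash
python3 -m jog '[[[0,0,0,-1,0],[0,0,0,-1,0],[0,0,0,-1,0],[0,0,0,-0.3,-0.66],[0,0,0,0,-1],[0,0,0,0,-1],[0,0,0,0,-1],[0,0,0,0,-1],[0,0,0,0,-1],[0,0,0,0,-1]]]'
python3 -m jog '[[[0,0.8,0.5,0,0],[0,0.8,0.5,0,0],[0,0.8,0.5,0,0],[0,0.8,0.5,0,0],[0,0.8,0.5,0,0],[0,0.8,0.5,0,0],[0,0.35,0.25,0,0],[0,0,0,0,0],[0,0,0,0,0],[0,0,0,0,0]]]'
python3 - <<'E'
from h import *
go(.6294,-.0426,.15,6.4)
s=get_state()
c=cam("wrist");P=cloud(c);save("w2",c[0]);np.savez("w2.npz",P=P,img=c[0],s=np.r_[s["position"],s["tool_rot"]])
def rect(m,n):
    Q=P[m];rc=cv2.minAreaRect((Q[:,:2]*1000).astype(np.float32));v,u=np.nonzero(m)
    print(n,len(Q),np.round(rc[0],1),np.round(rc[1],1),round(rc[2],1),"z",np.nanmedian(Q[:,2]).round(4),"px",u.min(),u.max(),v.min(),v.max())
d=np.hypot(P[...,0]-.63,P[...,1]+.043)
rect((d<.03)&(P[...,2]>.044)&(P[...,2]<.056),"mouth")
rect((d<.04)&(P[...,2]>.004)&(P[...,2]<.013),"foot")
E
```

```text
time: 9.28
position: [0.5236, -0.3141, 0.1759]
tool_rot: [-2.09, -2.345, 0.0]
ft_force: [-0.2, -0.7, -0.4]
grip_width: 0.233
time: 10.52
position: [0.6293, -0.0973, 0.1764]
tool_rot: [2.097, 2.339, -0.001]
ft_force: [-0.0, 0.3, 0.2]
grip_width: 0.227
t 10.53 pos [ 0.6293 -0.0973  0.1764] jawyaw 6.2 tilt 0.03 w 0.227 q7 0.41 F [-0.   0.3  0.2] | units [1.36 0.15 0.66] turn -0.03
mouth 902 [628.6 -43. ] [33.3 34.2] 5.7 z 0.0504 px 261 300 122 162
foot 1171 [628.7 -42.5] [45.2 45.4] 6.2 z 0.0095 px 257 303 115 162
```

View pics/w2.png

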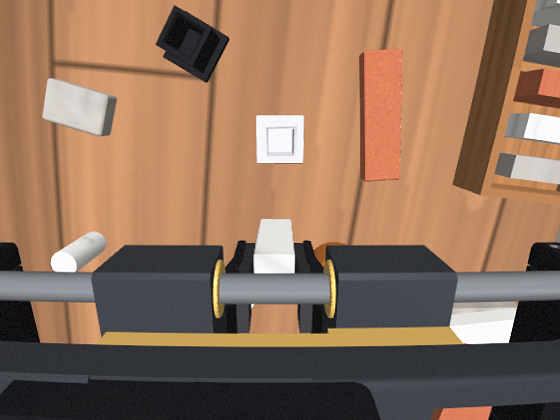

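The wrist view shows the sleeve at (280,140) and the stone held at (274,245). Next, the stone's position and tilt in the hand.

```bash
python3 - <<'E'
from h import *
D=np.load("w2.npz");P=D["P"];s=D["s"];M=R.from_rotvec(s[3:]).as_matrix()
T=(P-s[:3])@M*1000
img=D["img"].astype(int)
m=np.zeros(T.shape[:2],bool);m[212:275,240:310]=True
m&=(abs(T[...,1])<16)&(abs(T[...,0])<16)&(T[...,2]>-8)&(T[...,2]<52)&(img.min(2)>150)
Q=T[m];print(len(Q))
for a in range(-5,50,6):
    q=Q[(Q[:,2]>=a)&(Q[:,2]<a+6)]
    if len(q)>5:print(a,len(q),"x",np.median(q[:,0]).round(2),"y",np.percentile(q[:,1],[1,50,99]).round(2))
f=Q[(Q[:,2]>4)&(Q[:,2]<40)&(abs(Q[:,1])<8)]
A=np.c_[f[:,1],f[:,2],np.ones(len(f))];print(np.linalg.lstsq(A,f[:,0],rcond=None)[0])
print("zmax",np.percentile(Q[:,2],[95,99,100]))
E
```

```text
992
-5 159 x 11.11 y [-9.72 -0.33  9.45]
1 143 x 11.08 y [-9.73  0.21  9.09]
7 123 x 11.08 y [-9.57  0.23  9.42]
13 115 x 11.07 y [-9.45 -0.32  9.29]
19 109 x 11.05 y [-9.2  -0.32  9.69]
25 102 x 11.04 y [-9.34  0.28  9.44]
31 87 x 11.07 y [-8.98  0.31  9.7 ]
37 68 x 11.09 y [-8.85  0.32  9.46]
[-7.70811756e-03 -7.19907868e-04  1.11015808e+01]
zmax [38.41496766 41.02906133 42.50317401]
```

```bash
cat > meas.py <<'E'
from h import *
s=get_state();c=cam("wrist");P=cloud(c);save("w3",c[0]);img=c[0].astype(int)
M=R.from_rotvec(s["tool_rot"]).as_matrix();T=(P-s["position"])@M*1000
m=np.zeros(T.shape[:2],bool);m[205:285,230:320]=True
m&=(abs(T[...,1])<14)&(abs(T[...,0])<16)&(T[...,2]>0)&(T[...,2]<40)&(img.min(2)>120)
Q=T[m];print("stone face x",np.median(Q[:,0]).round(2),"y",np.percentile(Q[:,1],[1,99]).round(2),len(Q))
zt=1000*(s["position"][2]-.05)
def rect(m,n):
    q=T[m][:,:2].astype(np.float32);rc=cv2.minAreaRect(q);v,u=np.nonzero(m)
    print(n,len(q),"tool xy",np.round(rc[0],2),np.round(rc[1],1),round(rc[2],1),"xr",np.percentile(q[:,0],[.5,99.5]).round(1),"yr",np.percentile(q[:,1],[.5,99.5]).round(1))
near=(np.hypot(T[...,0],T[...,1])<32)&(img.min(2)>100)
rect(near&(abs(T[...,2]-zt)<4),"mouth");rect(near&(abs(T[...,2]-zt-42)<3),"foot")
go(.6287,-.0439,.056,6)
E
python3 -m jog '[[[0,0.67,0.06,0,0],[0,0.66,0.07,0,0],[0,0,0,0.5,0],[0,0,0,0.6,0],[0,0,0,0.58,0],[0,0,0,0,0],[0,0,0,0,0],[0,0,0,0,0],[0,0,0,0,0]]]'
python3 meas.py
```

```text
time: 11.7
position: [0.6298, -0.0417, 0.1099]
tool_rot: [2.093, 2.341, 0.002]
ft_force: [-1.0, -0.6, -0.8]
grip_width: 0.228
stone face x 11.08 y [-9.81  9.56] 749
mouth 814 tool xy [ 2.1  -1.75] [34.  28.1] 89.9 xr [-11.5  16.1] yr [-18.7  15.2]
foot 920 tool xy [-0.67 -1.74] [45.6 45.7] 0.3 xr [-22.6  22. ] yr [-24.6  21. ]
t 11.75 pos [ 0.6297 -0.0415  0.1097] jawyaw 6.4 tilt 0.07 w 0.233 q7 0.35 F [ 0.7 -0.8 -0.9] | units [-0.06 -0.03  1.34] turn 0.08
```

View pics/w3.png

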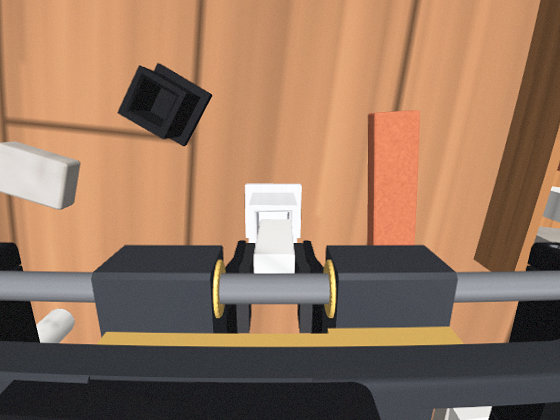

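```bash
python3 -m jog '[[[0,-0.047,-0.041,0,0],[0,0,0,0,0],[0,0,0,0,0],[0,0,0,0,0]]]'
sed -i 's/"w3"/"w4"/' meas.py; python3 meas.py
```

```text
time: 12.25
position: [0.6278, -0.0435, 0.1089]
tool_rot: [-2.094, -2.342, -0.0]
ft_force: [-0.2, -0.3, 0.0]
grip_width: 0.231
stone face x 11.08 y [-9.79  9.5 ] 758
mouth 880 tool xy [3.12 0.53] [29.3 34.1] 0.4 xr [-11.2  17.7] yr [-16.5  17.4]
foot 980 tool xy [0.71 0.43] [46.1 46.1] 0.4 xr [-21.   23.6] yr [-22.4  23.4]
t 12.3 pos [ 0.6278 -0.0435  0.109 ] jawyaw 6.4 tilt 0.0 w 0.23 q7 0.35 F [ 0.1  0.8 -0.5] | units [-0.01  0.02  1.32] turn 0.08
```

```bash
python3 -m jog '[[[0,-0.01,0.012,0,0],[0,0,0,0.2,0],[0,0,0,0.2,0],[0,0,0,0.15,0],[0,0,0,0.1,0],[0,0,0,0,0],[0,0,0,0,0]]]'
python3 -c "
from h import *
go(.6278,-.0435,.055,6)"
```

```text
time: 13.18
position: [0.6285, -0.044, 0.0832]
tool_rot: [2.094, 2.342, 0.001]
ft_force: [1.0, 0.4, -0.5]
grip_width: 0.228
t 13.18 pos [ 0.6285 -0.044   0.0832] jawyaw 6.4 tilt 0.03 w 0.228 q7 0.36 F [ 1.   0.4 -0.5] | units [ 0.01 -0.02  0.7 ] turn 0.08
```

```bash
python3 -m jog '[[[0,0,0,0.2,0],[0,0,0,0.2,0],[0,0,0,0.15,0],[0,0,0,0.1,0],[0,0,0,0.05,0],[0,0,0,0,0],[0,0,0,0,0]]]'
python3 -c "
from h import *
go(.6278,-.0435,.055,6)"
```

```text
time: 14.05
position: [0.6286, -0.0439, 0.0552]
tool_rot: [2.094, 2.342, 0.001]
ft_force: [-1.1, 0.0, -1.1]
grip_width: 0.23
t 14.05 pos [ 0.6286 -0.0439  0.0552] jawyaw 6.4 tilt 0.03 w 0.23 q7 0.38 F [-1.1  0.  -1.1] | units [ 0.01 -0.02  0.01] turn 0.08
```

```bash
python3 -m jog '[[[0.6,0,0,0,0],[0.6,0,0,0,0],[0.6,0,0,0,0],[0.6,0,0,0,0],[0.6,-0.3,0,-0.8,0],[0.6,-0.4,0,-0.8,0],[0.6,-0.5,0,-0.8,0],[0.6,0,0,0,0],[0.6,0,0,0,0]]]'
python3 - <<'E'
from h import *
s=get_state();c=cam("wrist");P=cloud(c);save("w5",c[0][80:300,180:400],2.5)
def rect(m,n):
    q=P[m];rc=cv2.minAreaRect((q[:,:2]*1000).astype(np.float32))
    print(n,len(q),np.round(rc[0],1),np.round(rc[1],1),round(rc[2],1),"z",np.percentile(q[:,2],[5,50,95]).round(4))
d=np.hypot(P[...,0]-.6286,P[...,1]+.043)
rect((d<.03)&(P[...,2]>.064)&(P[...,2]<.09),"stone top")
rect((d<.04)&(P[...,2]>.004)&(P[...,2]<.013),"foot")
rect((d<.03)&(P[...,2]>.046)&(P[...,2]<.0535),"rim")
go(.6286,-.043,.016,6)
E
```

```text
time: 15.18
position: [0.6332, -0.0907, 0.15]
tool_rot: [-2.092, -2.341, 0.0]
ft_force: [-0.1, 0.5, 0.1]
grip_width: 0.598
stone top 736 [628.2 -42.8] [19.1 19.8] 6.2 z [0.0694 0.0706 0.0718]
foot 684 [628.8 -42.5] [44.9 46. ] 5.4 z [0.0075 0.0086 0.01  ]
rim 1002 [628.9 -42.8] [32.8 34.4] 5.7 z [0.0485 0.0504 0.0517]
t 15.22 pos [ 0.633  -0.0902  0.1495] jawyaw 6.5 tilt 0.14 w 0.595 q7 0.42 F [ 0.1 -0.  -0.1] | units [1.18 0.03 3.34] turn 0.09
```

View pics/w5.png

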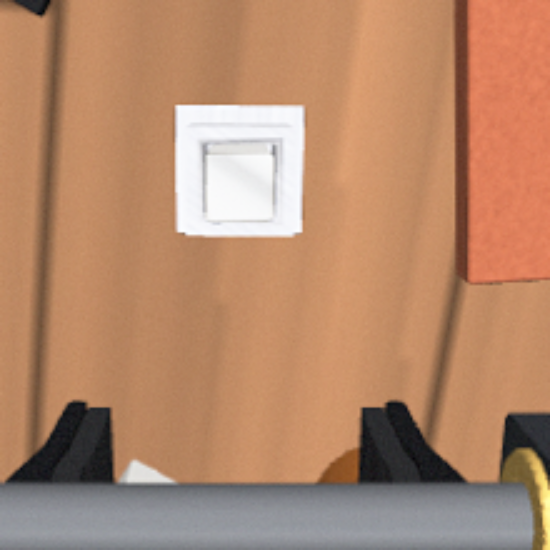

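The stone's top is at 70.6 mm and it is upright, so it's seated. Now I'll grip the sleeve.

```bash
python3 -m jog '[[[0.65,0.6,0.02,0,0.1],[0.65,0.58,0.02,0,0],[0.65,0,0,0,0],[0.65,0,0,1,0],[0.65,0,0,1,0],[0.65,0,0,0.7,0],[0.65,0,0,0.4,0],[0.65,0,0,0.19,0],[0.65,0,0,0,0],[0.65,0,0,0,0]]]'
python3 -c "
from h import *
go(.6286,-.0428,.018,6)"
```

```text
time: 16.48
position: [0.6312, -0.0446, 0.0205]
tool_rot: [2.103, 2.332, 0.002]
ft_force: [-0.3, 0.1, 0.3]
grip_width: 0.648
t 16.48 pos [ 0.6312 -0.0446  0.0205] jawyaw 5.9 tilt 0.12 w 0.648 q7 0.39 F [-0.3  0.1  0.3] | units [ 0.05 -0.06  0.06] turn -0.02
```

```bash
python3 -m jog '[[[0.65,0.05,-0.05,0.05,0],[0.6,0,0,0,0],[0,0,0,0,0],[0,0,0,0,0],[0,0,0,0,0],[0,0,0,0,0],[0,0,0,0,0],[0,0,0,0,0],[0,0,0,0,0]]]' 35
python3 -m jog '[[[0,0,0,-0.3,0],[0,0,0,-0.7,0],[0,0,0,-1,0],[0,0,0,-1,0],[0,0,0,-1,0],[0,0,0,-0.5,0],[0,0,0,0,0],[0,0,0,0,0]]]'
python3 - <<'E'
from h import *
go(.655,.05,.20,0)
D=np.load("top.npz");P=D["P"]
c=cam("wrist");save("w6",c[0]);W=cloud(c)
# block/guard from wrist view too
m=(np.hypot(W[...,0]-.654,W[...,1]-.217)<.045)&(abs(W[...,2]-.075)<.006);q=W[m];print(len(q))
if len(q)>200: print(cv2.minAreaRect((q[:,:2]*1000).astype(np.float32)))
for n,X in(("top",P),("wr",W)):
    m=(np.hypot(X[...,0]-.654,X[...,1]-.217)<.045)&(abs(X[...,2]-.075)<.005)
    g=m.astype(np.uint8)*255
    q=(X[m][:,:2]*1000).astype(np.float32)
    print(n,len(q),[round(float(cv2.minAreaRect(q[np.random.rand(len(q))<.9])[2]),1) for _ in range(4)] if len(q)>50 else 0)
E
```

```text
time: 17.6
position: [0.6283, -0.0427, 0.0175]
tool_rot: [2.104, 2.333, 0.001]
ft_force: [1.2, 0.1, 0.0]
grip_width: 0.388
time: 18.6
position: [0.6269, -0.0424, 0.1954]
tool_rot: [-2.102, -2.331, 0.003]
ft_force: [-0.2, 0.6, -3.3]
grip_width: 0.393
t 18.6 pos [ 0.6269 -0.0424  0.1954] jawyaw 5.9 tilt 0.18 w 0.393 q7 0.3 F [-0.2  0.6 -3.3] | units [ 2.23  0.94 -0.12] turn 1.18
0
top 396 [86.0, 86.0, 86.1, 86.0]
wr 0 0
```

View pics/w6.png

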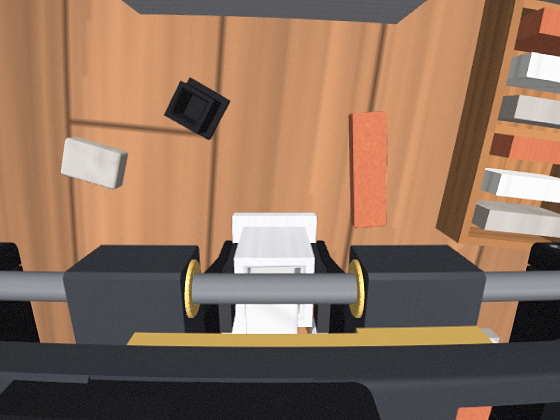

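```bash
python3 -m jog '[[[0,0.5,0.1,0,0],[0,0.8,0.25,0,0],[0,0.8,0.25,0,0],[0,0.8,0.25,0,0],[0,0.7,0.16,0,0],[0,0.36,0.1,0,0],[0,0,0,0,0],[0,0,0,0,0],[0,0,0,0,0]]]'
cat > m2.py <<'E'
from h import *
import sys
s=get_state();c=cam("wrist");save(sys.argv[1],c[0]);W=cloud(c)
M=R.from_rotvec(s["tool_rot"]).as_matrix();T=(W-s["position"])@M*1000
m=(np.hypot(W[...,0]-.654,W[...,1]-.217)<.042)&(abs(W[...,2]-.075)<.006)
def rc(q,n):
    r=cv2.minAreaRect(q[:,:2].astype(np.float32));print(n,len(q),np.round(r[0],1),np.round(r[1],1),round(r[2],1),"z",np.median(q[:,2]).round(1),"xr",np.percentile(q[:,0],[.5,99.5]).round(1),"yr",np.percentile(q[:,1],[.5,99.5]).round(1))
if m.sum()>100: rc(W[m]*1000,"block world");rc(T[m],"block tool")
f=np.zeros(m.shape,bool);f[190:240,215:335]=True
f&=(abs(T[...,2]-9.5)<4)&(T[...,0]>5)&(T[...,0]<30)&(abs(T[...,1])<30)
if f.sum()>30: rc(T[f],"foot tool")
f=(abs(T[...,2]+32)<3.5)&(T[...,0]>5)&(T[...,0]<24)&(abs(T[...,1])<18)
if f.sum()>30: rc(T[f],"rim tool")
go(.654,.217,.105,None)
E
python3 m2.py w7
```

```text
time: 19.77
position: [0.6559, 0.1174, 0.1976]
tool_rot: [2.107, 2.33, -0.0]
ft_force: [-0.8, 0.3, -2.7]
grip_width: 0.39
block world 3239 [653.6 217.8] [45.7 45.6] 86.3 z 75.7 xr [630.8 676.6] yr [194.7 240.6]
block tool 3239 [100.2   7.7] [45.7 45.6] 9.4 z 121.8 xr [ 75.9 124.1] yr [-16.1  32. ]
foot tool 1423 [16.  -0.4] [45.5 14.4] 89.7 z 8.9 xr [ 9.3 23. ] yr [-22.9  22.1]
rim tool 1450 [12.8 -0.1] [36.   9.5] 88.7 z -32.6 xr [ 8.6 17.2] yr [-17.8  17.6]
t 19.82 pos [0.6559 0.1177 0.1976] jawyaw 5.8 tilt 0.02 w 0.388 q7 0.06 F [ 0.2 -0.5 -2.1] | units [2.47 0.2  2.31] turn None
```

View pics/w7.png

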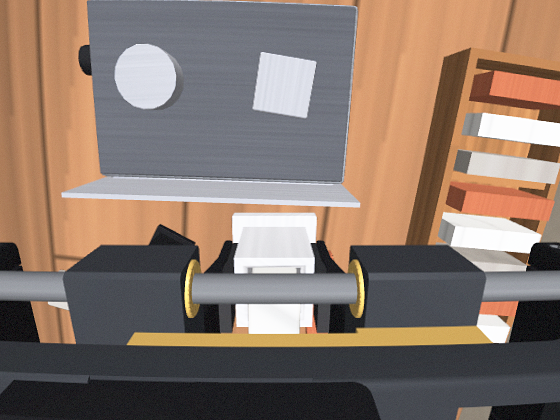

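```bash
python3 -m jog '[[[0,0,0,0,0.9],[0,0,0,0,0.98],[0,0.5,-0.05,0,0],[0,0.8,-0.05,0,0],[0,0.7,-0.05,0,0],[0,0.49,-0.05,0,0],[0,0,0,0,0],[0,0,0,0,0],[0,0,0.0,0,0]]]'
python3 m2.py w8; python3 -c "
from h import *
go(.654,.2177,.1025,-3.7)"
```

```text
time: 20.95
position: [0.6544, 0.2172, 0.1976]
tool_rot: [2.29, 2.149, -0.0]
ft_force: [-0.3, 0.8, -1.9]
grip_width: 0.388
block world 1832 [653.5 225.2] [31.3 46.1] 86.5 z 75.7 xr [630.9 676.7] yr [209.3 241.6]
block tool 1832 [ 8.1 -1.5] [46.1 31.3] 89.9 z 122.0 xr [-7.2 23.6] yr [-23.7  21.4]
foot tool 1413 [16.  -0.6] [45.5 14.3] 89.7 z 8.9 xr [ 9.3 23. ] yr [-23.   21.9]
rim tool 1442 [12.7 -0. ] [35.9  9.5] 89.6 z -32.6 xr [ 8.3 17. ] yr [-17.3  17.5]
t 21.0 pos [0.6543 0.2175 0.1977] jawyaw -3.6 tilt 0.03 w 0.389 q7 -0.23 F [ 0.8  0.  -2.6] | units [-0.01 -0.01  2.32] turn None
t 21.0 pos [0.6543 0.2175 0.1977] jawyaw -3.6 tilt 0.03 w 0.389 q7 -0.23 F [ 0.8  0.  -2.6] | units [ 0.01 -0.01  2.38] turn 0.02
```

Aligned within about 1 mm, so I'll lower it to the hover height.

```bash
python3 -m jog '[[[0,0.01,-0.02,0.5,0],[0,0,0,0.6,0],[0,0,0,0.5,0],[0,0,0,0.35,0],[0,0,0,0.25,0],[0,0,0,0.13,0],[0,0,0,0,0],[0,0,0,0,0],[0,0,0,0,0],[0,0,0,0,0]]]'
python3 m2.py w9; python3 - <<'E'
from h import *
go(.654,.2177,.1025,-3.7);print(get_state()["qd"].round(3))
c=cam("side");P=cloud(c);d=np.hypot(P[...,0]-.654,P[...,1]-.217);v,u=np.nonzero((d<.04)&(P[...,2]>.07))
print(u.min(),u.max(),v.min(),v.max())
save("s2",c[0][100:200,190:330],5)
E
```

```text
time: 22.25
position: [0.6534, 0.2199, 0.1046]
tool_rot: [2.288, 2.153, 0.001]
ft_force: [0.7, 0.0, -1.9]
grip_width: 0.388
block world 439 [654.7 239.8] [ 2.4 44.7] 86.9 z 74.8 xr [632.7 676.8] yr [237.6 242. ]
block tool 439 [19.9  0.1] [44.6  2.4] 89.7 z 29.8 xr [18.8 21.1] yr [-22.   22.2]
foot tool 1416 [16.  -0.6] [45.3 14.1] 89.8 z 8.9 xr [ 9.3 22.9] yr [-23.1  21.8]
rim tool 1441 [12.8 -0.1] [35.8  9.1] 89.2 z -32.7 xr [ 8.6 17.1] yr [-17.2  17.5]
t 22.3 pos [0.6533 0.2198 0.1045] jawyaw -3.5 tilt 0.03 w 0.385 q7 -0.21 F [-0.2  0.2 -2.6] | units [-0.07  0.02 -0.01] turn None
t 22.3 pos [0.6533 0.2198 0.1045] jawyaw -3.5 tilt 0.03 w 0.385 q7 -0.21 F [-0.2  0.2 -2.6] | units [-0.05  0.02  0.05] turn 0.04
[ 0.     0.002 -0.001  0.003 -0.002 -0.001  0.   ]
252 283 2 148
```

View pics/s2.png

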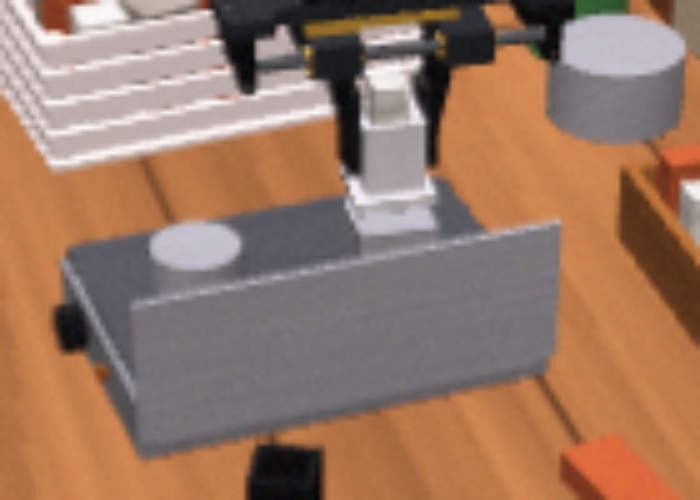

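```bash
python3 -m jog '[[[0,-0.05,0.015,0.03,0],[0,0,0,0,0],[0,0,0,0,0],[0,0,0,0,0],[0,0,0,0,0]]]'
python3 m2.py w10; python3 -c "
from h import *
s=get_state();c=cam('side');P=cloud(c)
T=(P-s['position'])@R.from_rotvec(s['tool_rot']).as_matrix()*1000
q=T[(abs(T[...,0])<11)&(abs(T[...,1])<11)&(abs(T[...,2]+52.5)<4)];print('stone top tool z',len(q),np.median(q[:,2]) if len(q) else 0)
z=P[(np.hypot(P[...,0]-.654,P[...,1]-.217)<.036)][:,2];print(np.histogram(z,bins=np.arange(.06,.17,.005)))
job.close_job()"
```

```text
time: 22.98
position: [0.6537, 0.2178, 0.103]
tool_rot: [2.288, 2.153, 0.0]
ft_force: [0.3, -0.6, -2.3]
grip_width: 0.387
block world 648 [654.7 238.9] [ 4.2 45. ] 86.5 z 75.2 xr [632.3 677. ] yr [236.  241.9]
block tool 648 [21.2 -0.2] [ 4.2 45. ] 0.0 z 27.8 xr [19.2 23.2] yr [-22.6  22.1]
foot tool 1406 [16.1 -0.6] [14.1 45.6] 0.2 z 8.9 xr [ 9.4 22.9] yr [-23.   21.8]
rim tool 1451 [12.8 -0. ] [36.   9.2] 89.6 z -32.7 xr [ 8.6 17.1] yr [-17.3  17.5]
t 23.02 pos [0.6537 0.2178 0.103 ] jawyaw -3.5 tilt 0.01 w 0.39 q7 -0.2 F [-0.  -0.5 -2.5] | units [-0.02  0.01 -0.05] turn None
stone top tool z 22 -51.12211395953847
(array([18, 33, 70,  9,  6, 31, 55, 26, 24, 30, 32, 30, 37, 31, 47, 47, 27,
       43, 54, 16, 10,  3]), array([0.06 , 0.065, 0.07 , 0.075, 0.08 , 0.085, 0.09 , 0.095, 0.1  ,
       0.105, 0.11 , 0.115, 0.12 , 0.125, 0.13 , 0.135, 0.14 , 0.145,
       0.15 , 0.155, 0.16 , 0.165, 0.17 ]))
the job is handed in; nothing more can be done
```

The slim stone is seated in the aluminium sleeve, and I handed the job in at about 23 s with the gripper still holding the sleeve over the square block. The interface gives no verdict, so this rests on my own last measurements.

- **Stone:** after I let it go, its top measured 70.6 mm above the bench, against 70 mm for fully seated. A side-camera reading just before hand-in put its top about 51 mm above the fingertips, where about 52 mm means seated. That reading comes from only 22 depth points.
- **Hover:** the foot is about 10–11 mm above the block and centred within about 1 mm. Its sides are parallel to within about 0.5° and tilt is below 0.1°. I corrected a 2 mm offset at the end.
- **Grip:** the grip is set to 35 N. The measured load was about 2.5 N, which fits the sleeve plus the stone.
- **Contacts:** I saw no sign of touching the warmer, its guard or its blocks. I planned the moves to stay clear of the other things on the bench, but did not re-measure their positions at the end.

No check failed. The lifted sleeve crossed the guard with its foot at about 180 mm, well above the 105 mm edge.

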